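Pack the projection lenses into the lens tray

TASK

Pack the projector's three lenses (the barrels with glass in the top) upright into the lens tray, each right down in the well made for its size: the narrowest lens in the smallest well, the middle one in the middle well and the widest in the largest. Set them down gently, without dropping or tipping them, and leave the three look-alike empty spacer tubes standing where they are.

Things in the scene. Friction and masses are not known exactly. Their poses are not given: they have to be found in the camera images.
- lens_long_centre (a point): Projection lens, narrowest and tallest of the three: upright round aluminium barrel, 34 mm across and 84 mm high, with a ribbed ring near its top (ribs stand 1 mm proud, look only) and a glass element in a black retaining ring closing its top. The point is on its axis, half-way up (42 mm above its underside); z points up along the barrel. Loose, 0.16 kg give or take a third.
- lens_mid_centre (a point): Projection lens, middle of the three: upright round aluminium barrel, 46 mm across and 76 mm high, with a ribbed ring near its top (ribs stand 1 mm proud, look only) and a glass element in a black retaining ring closing its top. The point is on its axis, half-way up (38 mm above its underside); z points up along the barrel. Loose, 0.22 kg give or take a third.
- lens_wide_centre (a point): Projection lens, widest and lowest of the three: upright round aluminium barrel, 58 mm across and 68 mm high, with a ribbed ring near its top (ribs stand 1 mm proud, look only) and a glass element in a black retaining ring closing its top. The point is on its axis, half-way up (34 mm above its underside); z points up along the barrel. Loose, 0.3 kg give or take a third.
- tube_long_centre (a point): Look-alike that stays where it stands: bare aluminium spacer tube, open right through, no glass and no ribs, 34 mm across, 84 mm high, wall 3 mm. The point is on its axis, half-way up. Loose, light.
- tube_mid_centre (a point): Look-alike that stays where it stands: bare aluminium spacer tube, open right through, no glass and no ribs, 46 mm across, 76 mm high, wall 3 mm. The point is on its axis, half-way up. Loose, light.
- tube_wide_centre (a point): Look-alike that stays where it stands: bare aluminium spacer tube, open right through, no glass and no ribs, 58 mm across, 68 mm high, wall 3 mm. The point is on its axis, half-way up. Loose, light.
- well_long_floor (a point): Well for the narrowest and tallest lens: round recess 52 mm across and 9 mm deep in a fixed square cork insert (94 mm; recess floor lined black) lying in the grey lens tray. The point is the centre of the recess floor, 10 mm above the bench; the insert's top is 19 mm above the bench, the tray's wall 20 mm. z up. The tray (302 x 104 mm, fixed) holds the three inserts in a row 98 mm apart, in any order; the row runs along this point's own x axis.
- well_mid_floor (a point): Well for the middle lens: round recess 64 mm across and 9 mm deep in a fixed square cork insert (94 mm; recess floor lined black) lying in the grey lens tray. The point is the centre of the recess floor, 10 mm above the bench; the insert's top is 19 mm above the bench, the tray's wall 20 mm. z up. The tray (302 x 104 mm, fixed) holds the three inserts in a row 98 mm apart, in any order; the row runs along this point's own x axis.
- well_wide_floor (a point): Well for the widest and lowest lens: round recess 76 mm across and 9 mm deep in a fixed square cork insert (94 mm; recess floor lined black) lying in the grey lens tray. The point is the centre of the recess floor, 10 mm above the bench; the insert's top is 19 mm above the bench, the tray's wall 20 mm. z up. The tray (302 x 104 mm, fixed) holds the three inserts in a row 98 mm apart, in any order; the row runs along this point's own x axis.
There are look-alikes about, which are no part of the job. What is shaped like the part that bears lens_long_centre but purple is not meant.

How it is judged:
By the outcome, as a careful person would: the job done as asked, in the order asked, and still so for the second after the job is handed in, with the robot touching nothing.
It also fails if it takes over 104 s, if anything falls off the work surface, if the arm or the gripper's body presses on something with over 40 N, if the wrist force passes 120 N, or if a joint passes its speed limit or range.

ROBOT

A 6-joint arm with a two-finger parallel gripper is mounted at the origin on the work surface. World frame = base frame: x ahead of the robot, y to its left, z up, the work surface at z = 0. Lengths are in m, angles in rad, forces in N, time in s.
With the tool pointing down it reaches from about 0.2 to 0.875 m from the base axis. Payload 3.4 kg.
Tool frame: the origin (TCP) lies between the finger pads; the fingertips stand 25 mm ahead of it and the grasp point (between the pads) lies 6 mm ahead of it (r.nose_length is the z of the fingertips in the tool frame, in m); z points along the fingers, y is the line along which they close (so a half turn about z gives the same grasp; the last joint's range is limited). The gripper opens to 94 mm and grips with 3 to 60 N. Pads are 16 mm wide; open, the fingers measure 119 mm over their backs; the gripper's body (75 mm by 177 mm) begins 78 mm behind the grasp point.
Start: joints at [-1.41, 0.276, 1.505, -0, 1.361, -0.121], TCP at [0.16, -0.552, 0.23] pointing down, gripper open.
Joint ranges: [-2.89, 2.89], [-0.75, 2.08], [0.22, 2.7], [-1.18, 4.32], [0.11, 2.71], [-2.7, 2.7]. Speed limits (rad/s): [2.57, 2.57, 3.14, 3.14, 3.14, 3.14].

INTERFACE

Orientations are given as a unit quaternion [w, x, y, z].
In Python, from plant import r, gripper_to, inverse_kinematics, vision, models, telemetry gives the robot as it stands. Calls block until the motion is done:
- r.move_to(position, orientation): joint-space move of the TCP to a pose.
- r.move_l(position, rot=None, vel=0.15, guard=None): straight line of the TCP; rot=None keeps the orientation; vel is the mean speed in m/s. With guard (N) it stops when the force on the tool has changed by that much, and returns True; else False.
- r.movej(angles): joint-space move.
- gripper_to(opening, f_grip=None): finger opening in m; f_grip is the grip in N (None keeps the last); returns when the fingers have stopped.
- r.hold(seconds).
- inverse_kinematics(position, orientation): joint angles nearest the present ones, or None.
- vision.snapshot(name): name is "side" or "top"; returns the picture (384x512x3 uint8, red, green, blue); there is no depth.
- vision.get_calibration(name): a dict with "fx", "fy", "cx", "cy" (pixels), "D" ([k1, k2, p1, p2, k3] as OpenCV has them; the pictures are not rectified), "position" and "orientation" of the camera in the world. Camera axes: x right, y down, z forward; pixel columns grow to the right and rows downward; lengths in m; the calibration is good to about 2 mm. A picture is of the moment at which its call begins. get_calibration takes no time and is no camera call.
A pose or a line that the arm cannot do raises r.PlanningError and nothing moves.
- r.sign_off(): hands the job in; it is judged then, once.
Trained networks look in the newest picture that a camera, given by its name, has taken for a name from the list of things; names that differ only in an ending like _2 or _b are one class to them, and where a whole thing is asked for, a point or a joint stands for the part that bears it (a point fixed in the world has none). Each returns a list of dicts, best first, with "score" (0 to 1); they miss things now and then, are a little off and sometimes report something else, mostly with a low value. They report only what shows in the picture. A call takes as long as a camera call. They do not tell look-alikes from the thing itself.
- models.boxes_of(thing, camera): "at" ([x, y, z] in m, in world coordinates, good to about 4 mm: the middle of the surface that is visible of it).
- models.regions_of(thing, camera): "pixels" (384x512 bool, what is visible of it).
- models.mark_of(thing, camera): "at" ([x, y, z] in m, in world coordinates, good to about 4 mm: a listed point, or the origin of a listed thing).
Readings, each from a call of its own:
- telemetry.current_t(): time.
- telemetry.current_joints(): joint angles.
- telemetry.current_dq(): joint speeds.
- telemetry.current_joint_efforts(): joint torques, N m.
- telemetry.current_ee_pos(): TCP position.
- telemetry.current_tool_rot(): TCP orientation.
- telemetry.current_wrist_force(): force on the tool from outside, world axes, zero at the start.
- telemetry.current_torque(): the same for the moment, N m.
- telemetry.current_opening(): finger opening in m.
- telemetry.current_finger_force(): force on a finger pad.
Only numpy, scipy, OpenCV 4.12 (cv2) and the standard library are available. Lean on these libraries where they do the work, as an engineer would, in place of code of your own. Each camera call takes 0.05 s, during which the arm holds its last target. There are 200 camera calls.

## Working session

There is one attempt and no reset: what is moved stays moved. The work goes in short steps, each a Python script; the robot and the scene stay as the last script left them, time stands still between calls to the robot, and variables do not carry over. Pictures are saved under pics/ and viewed, at most 14 in all, crops included, and the job is handed in when it is done.

```bash
mkdir -p pics; ls; python3 - <<'E'
from plant import r, vision, models, telemetry
import cv2, numpy as np
for c in("top","side"):
    im=vision.snapshot(c); cv2.imwrite(f"pics/{c}0.png",im[:,:,::-1])
    k=vision.get_calibration(c); print(c,k)
    for n in("lens_long","lens_mid","lens_wide","tube_long","tube_mid","tube_wide"):
        print(n,[(np.round(d["at"],3).tolist(),round(d["score"],2)) for d in models.mark_of(n+"_centre",c)])
    for n in("long","mid","wide"):
        print(n,[(np.round(d["at"],3).tolist(),round(d["score"],2)) for d in models.mark_of(f"well_{n}_floor",c)])
print(telemetry.current_t(),telemetry.current_tool_rot())
E
```

```text
pics
top {'fx': 405.91061195970565, 'fy': 405.91061195970565, 'cx': 252.22696297229848, 'cy': 195.4698043174835, 'D': array([0.04239657, 0.        , 0.        , 0.        , 0.        ]), 'position': array([0.34392733, 0.0023379 , 0.86193926]), 'orientation': array([-0.0855142 ,  0.73892889, -0.66362837,  0.07917582])}
lens_long [([0.541, 0.048, 0.039], 0.73), ([0.467, 0.018, 0.04], 0.7), ([0.393, 0.03, 0.038], 0.69), ([0.41, -0.041, 0.041], 0.67)]
lens_mid [([0.632, 0.04, 0.039], 0.61)]
lens_wide [([0.458, -0.252, 0.032], 0.92)]
tube_long [([0.456, -0.118, 0.042], 0.77)]
tube_mid [([0.63, -0.261, 0.037], 0.64)]
tube_wide [([0.629, -0.13, 0.031], 0.9)]
long [([0.447, 0.236, 0.013], 0.87)]
mid [([0.629, 0.308, 0.007], 0.83), ([0.539, 0.271, 0.01], 0.67), ([0.628, -0.132, 0.034], 0.24)]
wide [([0.537, 0.271, 0.011], 0.81)]
side {'fx': 370.58293473914443, 'fy': 370.58293473914443, 'cx': 252.80031279161724, 'cy': 191.59616453593867, 'D': array([0.03939072, 0.        , 0.        , 0.        , 0.        ]), 'position': array([0.1595112 , 0.48542061, 0.44358484]), 'orientation': array([ 0.1398951 , -0.279926  ,  0.83660388, -0.44962734])}
lens_long [([0.472, 0.021, 0.045], 0.94), ([0.539, 0.047, 0.043], 0.87), ([0.395, 0.031, 0.044], 0.84)]
lens_mid [([0.632, 0.037, 0.034], 0.95), ([0.629, 0.308, 0.01], 0.33)]
lens_wide [([0.456, -0.252, 0.034], 0.68)]
tube_long [([0.458, -0.124, 0.045], 0.98)]
tube_mid [([0.631, -0.264, 0.039], 0.84)]
tube_wide [([0.63, -0.127, 0.037], 0.71), ([0.626, 0.309, 0.011], 0.44), ([0.459, -0.12, 0.044], 0.31)]
long []
mid [([0.625, 0.308, 0.01], 0.83)]
wide [([0.537, 0.272, 0.009], 0.75)]
1.0 [4.47077864e-05 9.90093111e-01 1.40412354e-01 1.29912306e-05]
```

```bash
python3 -c "
import cv2
for c in('top','side'):
    cv2.imwrite(f'pics/{c}0b.png',cv2.resize(cv2.imread(f'pics/{c}0.png'),(800,600),interpolation=cv2.INTER_CUBIC))"
```

```text
(no output)
```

View pics/top0b.png

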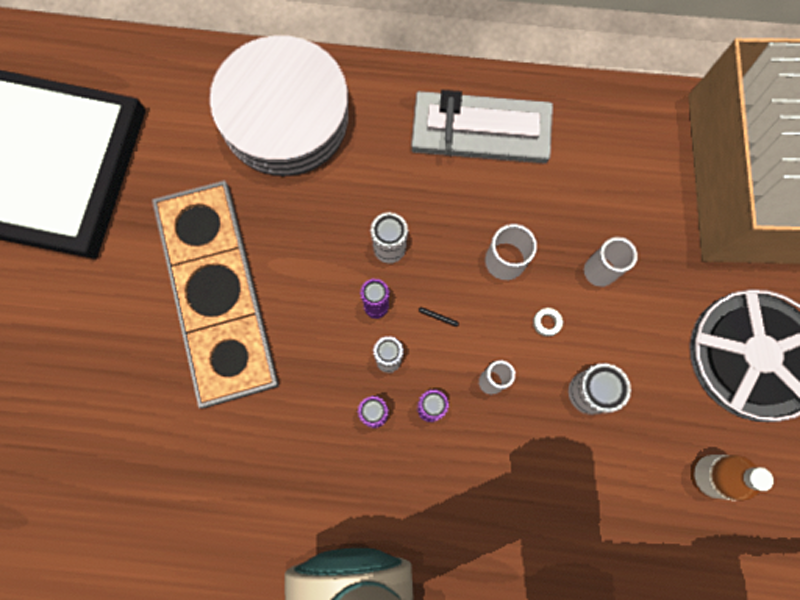

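View pics/side0b.png

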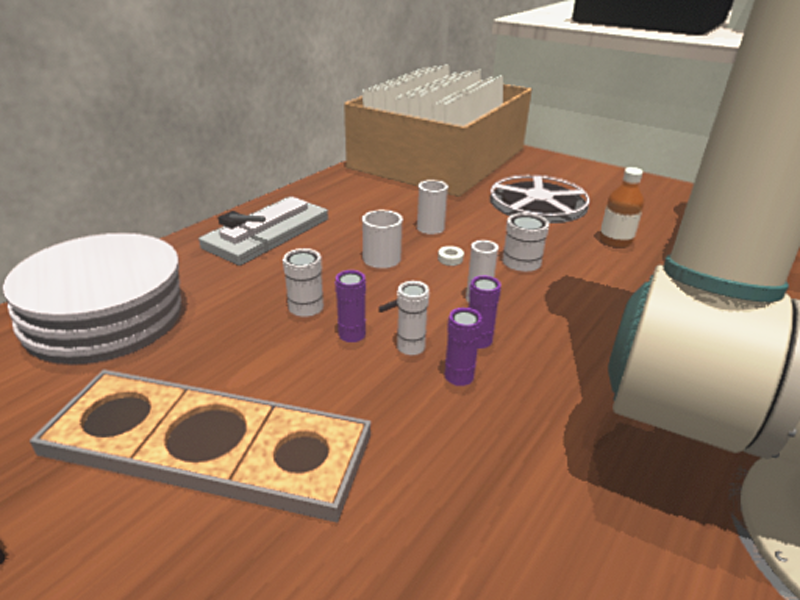

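The top view shows the plain long lens at (388,353), with purple look-alikes at (375,297), (373,411) and (433,405). The mid lens is at (390,235), the wide lens at (605,388), and the open tubes at (498,377), (511,252) and (611,261). The wells are long (229,357), wide (213,290) and mid (198,225). The side view agrees: the plain long lens is at (412,318). The two cameras match within 4 mm and the wells come out 97 mm apart, so I'll move the narrow lens first.

```bash
cat > h.py <<'E'
from plant import r, gripper_to, inverse_kinematics, vision, models, telemetry as T
import numpy as np, cv2
a=np.radians(22); Q=[0,np.cos(a/2),np.sin(a/2),0]   # fingers close across the tray row
HI=0.22
J={"long":((.469,.0195),(.446,.235),.034,.044),
   "mid":((.632,.0385),(.628,.3075),.046,.042),
   "wide":((.457,-.252),(.537,.2715),.058,.040)}
def pick(n):
    (x,y),_,d,h=J[n]
    gripper_to(min(d+.026,.094),25)
    r.move_to([x,y,HI],Q)
    r.move_l([x,y,h+.006],vel=.1)
    gripper_to(0,25)
    print(n,"open",T.current_opening(),"F",T.current_finger_force())
    assert abs(T.current_opening()-d)<.005
    r.move_l([x,y,HI],vel=.1)
    print("lifted open",T.current_opening(),"wrist",T.current_wrist_force())
def place(n):
    _,(x,y),d,h=J[n]
    r.move_l([x,y,HI],vel=.15)
    r.hold(.3)
    r.move_l([x,y,h+.006+.016],vel=.1)
    r.hold(.3)
    g=r.move_l([x,y,h+.006+.0085],vel=.015,guard=3)
    print("contact",g,"dz above nominal seat",T.current_ee_pos()[2]-(h+.016),"wrist",T.current_wrist_force())
def release(n):
    _,(x,y),d,h=J[n]
    gripper_to(d+.022); r.move_l([x,y,HI],vel=.1); print("t",T.current_t())
def snap(c,f):
    cv2.imwrite(f,cv2.resize(vision.snapshot(c),(800,600))[:,:,::-1])
E
python3 - <<'E'
from h import *
for n in J:
    for p in J[n][:2]:
        for z in(HI,.05): assert inverse_kinematics([*p,z],Q) is not None,(n,p,z)
x,y,z=T.current_ee_pos()
r.move_l([x,y,.3])
pick("long"); place("long"); snap("side","pics/s1.png"); print(T.current_t())
E
```

```text
long open 0.03368611803101295 F 24.99976247549057
lifted open 0.03379848732341365 wrist [-0.12379329  0.63053361 -1.35227087]
contact True dz above nominal seat 5.331641869807391e-05 wrist [-0.46029889  0.1056125   4.23133342]
13.2333
```

```bash
python3 - <<'E'
from h import *
release("long"); pick("mid"); snap("side","pics/s2.png"); place("mid"); print(T.current_t())
E
```

```text
t 15.55
mid open 0.04563951743578695 F 25.000159442424774
lifted open 0.04555486949692327 wrist [-0.24194115 -0.37912169 -3.97217206]
contact True dz above nominal seat 6.539445653883785e-05 wrist [ 0.62856151 -0.32301309  5.07800698]
26.0583
```

View pics/s2.png

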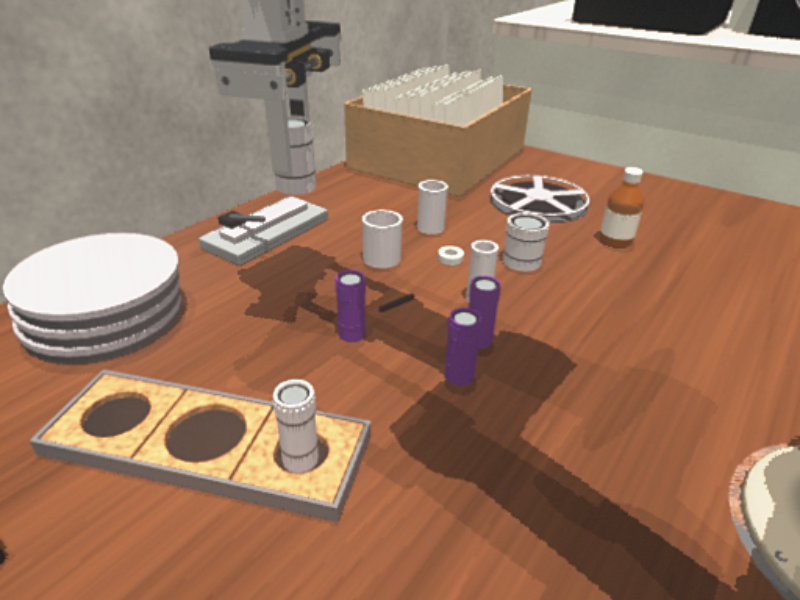

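The narrow lens stands upright in the smallest well at (297,430). The mid lens was held straight in the gripper at (297,155), and it touched down exactly at seat height.

```bash
python3 - <<'E'
from h import *
release("mid"); pick("wide"); place("wide"); release("wide")
r.move_to([.3,-.1,.3],Q)
snap("side","pics/s3.png"); 
vision.snapshot("top")
for n in J: print(n,[(np.round(d["at"],3).tolist(),round(d["score"],2)) for c in("side","top") for d in models.mark_of(f"lens_{n}_centre",c)])
print(T.current_t())
E
```

```text
t 28.4
wide open 0.057985433294938916 F 25.000138878822327
lifted open 0.05757757167860085 wrist [ 0.46659376  0.62684125 -3.25179285]
contact True dz above nominal seat 3.6781354182106873e-05 wrist [0.50119505 0.36599945 4.41163425]
t 44.0833
long [([0.409, -0.038, 0.047], 0.77), ([0.394, 0.032, 0.044], 0.68), ([0.542, 0.047, 0.044], 0.63), ([0.447, 0.232, 0.05], 0.59), ([0.624, 0.307, 0.047], 0.53), ([0.444, 0.233, 0.051], 0.87), ([0.395, 0.031, 0.038], 0.83), ([0.41, -0.042, 0.042], 0.56), ([0.542, 0.048, 0.041], 0.53)]
mid [([0.627, 0.306, 0.046], 0.61), ([0.455, -0.123, 0.043], 0.7), ([0.63, 0.309, 0.05], 0.59)]
wide [([0.535, 0.27, 0.043], 0.6), ([0.632, -0.125, 0.036], 0.36), ([0.538, 0.274, 0.041], 0.62)]
46.125
```

View pics/s3.png

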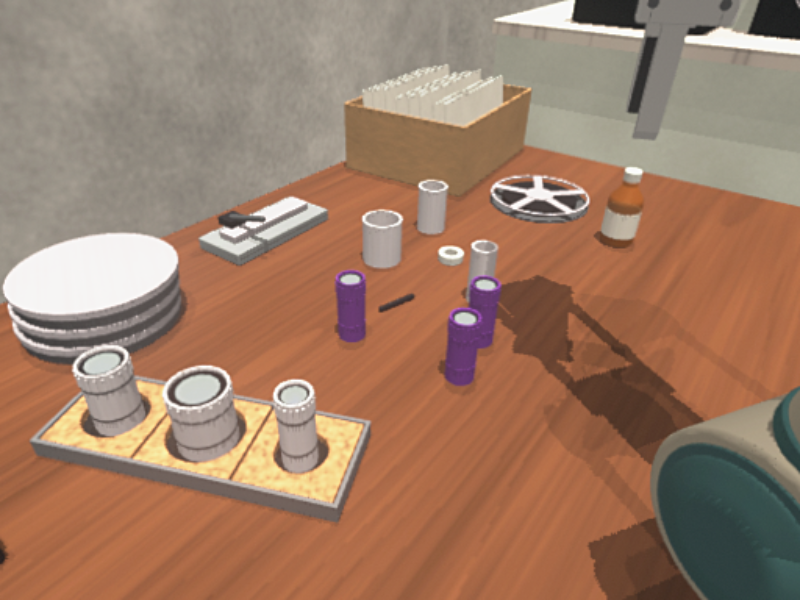

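All three lenses stand upright in their wells: mid at (112,395), wide at (203,415) and narrow at (297,430). The tubes and purple look-alikes haven't moved, so I'm handing in.

```bash
python3 -c "
from h import *
print(r.sign_off())"
```

```text
the job is handed in; nothing more can be done
None
```

All three lenses stand upright, seated in their matching wells; the spacer tubes were left untouched, and the job is handed in at about 46 s of the 104 s allowed.

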